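# Read a vial on the coasting sample carousel

## Task

Take the reading probe out of its holder, then, with the probe in hand, push the dark steel post so that the sample carousel turns freely, either way, at about 11 turns a minute (never 20 or more), so the samples stay mixed. While it coasts untouched at 6 turns a minute or more, keep the probe's tip centred (within about 1 cm) over the cap of the one tall vial, 1 to 3 cm above it, following it round for 5 seconds without a break. Then lift the probe until its tip is at least 10 cm above the height of that cap and finish while holding it there, touching nothing else; leave the carousel coasting and the other things on the bench where they stand.

Things in the scene. Friction and masses are not known exactly. Their poses are not given: they have to be found in the camera images.
- carousel_base: fixed round foot of the sample carousel, 150 mm diameter, 22 mm high; origin at the centre of its underside on the bench, on the vertical turning axis. On it an aluminium disc (324 mm diameter, top 36 mm above the bench) turns on a low-friction bearing, without motor or stops. Disc with all on it: nominally 2.4 kg, may vary by about 30 %
- carousel (a joint): angle of the carousel's disc on its foot (rad), growing anticlockwise seen from above; no limit in practice (60 rad either way). Nominal inertia about 0.031 kg m2; bearing drag 0.0015 N m per rad/s plus 0.0006 N m: at 1 rad/s it loses about 0.07 rad/s every second
- disc_top (a point): centre of the disc's top face, on the axis, inside a black hub 48 mm wide (top 58 mm above the bench). Clamped on the disc on a circle of 130 mm radius, 60 degrees apart: one tall amber vial, four short amber vials (26 mm diameter, tops 81 mm above the bench) and one empty place just outside the push post. Between hub and vials (24 to 112 mm radius) stands nothing but the post
- tall_cap (a point): centre of the top face of the tall vial's white cap: 32 mm diameter, 112 mm above the bench, 130 mm from the turning axis, 60 degrees anticlockwise of the post; turns with the disc, z up
- post_top (a point): centre of the top of the push post: upright dark steel rod, 16 mm diameter, from the disc's top (36 mm) to 96 mm above the bench, 65 mm from the turning axis; turns with the disc
- probe: wireless optical reading probe, a straight upright round rod, 120 mm long, 150 g: clear glass tip 22 mm diameter over the lowest 12 mm, then 30 mm diameter, steel to 50 mm and black plastic grip from 50 to 120 mm; origin at the centre of the tip's lower face, z along the rod to the black end. Stands loosely in the holder with its tip 8 mm above the bench, black end 128 mm above it
- probe_tip (a point): centre of the lower face of the probe's glass tip (same point as the probe's origin)
- holder: fixed grey plastic block, 90 x 90 mm, 35 mm high, with an upright round hole of 38 mm diameter, 27 mm deep, at its centre, where the probe stands; origin at the centre of its underside
- rack: bystander: fixed pale yellow vial rack, 100 x 190 x 45 mm, empty; origin under its centre
- reagent: bystander, loose: amber bottle with red cap, 70 mm diameter, 150 mm tall; origin at the centre of its underside
- solvent: bystander, loose: white plastic bottle with blue cap, 66 mm diameter, 140 mm tall; origin at the centre of its underside
- beaker: bystander, loose: open glass beaker, 70 mm diameter, 85 mm tall; origin at the centre of its underside
- carton: bystander, loose: closed cardboard carton, 110 x 150 x 60 mm; origin at the centre of its underside
- jar: bystander, loose: small amber jar with black cap, 48 mm diameter, 60 mm tall; origin at the centre of its underside

How it is judged (in metres and radians):
On the way, in this order (a step that is already met when the one before it is completed fails the run):
1. the probe is held clear of its holder (height (world z) of probe_tip above 0.045 m and contact force between the fingers and probe above 1 N), for 0.2 s.
2. with the probe in the gripper, the carousel has been set turning at 0.6 rad/s or more ((velocity of joint carousel above 0.6 rad/s or velocity of joint carousel below -0.6 rad/s) and contact force between the fingers and probe above 1 N), for 0.1 s.
3. the carousel coasts untouched at 0.57 rad/s or more while the held probe's tip stays within 13 mm (horizontally) of the tall cap's centre and 4 to 40 mm above it, for 4.5 s ((velocity of joint carousel above 0.57 rad/s or velocity of joint carousel below -0.57 rad/s) and contact force between carousel_base and anything else below 0.2 N and horizontal distance between probe_tip and tall_cap below 0.013 m and z of probe_tip in the frame of tall_cap between 0.004 and 0.04 m and contact force between the fingers and probe above 1 N), for 4.5 s.
At the end, for the whole second after the job is handed in: the gripper holds the probe still (under 0.05 m/s) with its tip at least 90 mm above the tall cap's height, nothing touches the carousel, it is still turning (over 0.03 rad/s), and the bystanders are within 30 mm of where they were (z of probe_tip in the frame of tall_cap above 0.09 m and contact force between the fingers and probe above 1 N and contact force between carousel_base and anything else below 0.2 N and linear speed of probe below 0.05 m/s and (velocity of joint carousel above 0.03 rad/s or velocity of joint carousel below -0.03 rad/s) and distance of each of reagent, solvent, beaker, carton, jar from where it was at the start of the episode below 0.03 m); the arm keeps its last pose, push and grip.
It fails at once if the carousel is spun faster than 2.2 rad/s (velocity of joint carousel above 2.2 rad/s or velocity of joint carousel below -2.2 rad/s).
It fails at once if a bystander is moved by more than 30 mm (distance of any of reagent, solvent, beaker, carton, jar from where it was at the start of the episode above 0.03 m).
It fails at once if something strikes the carousel with more than 60 N (contact force between carousel_base and anything else above 60 N).
It also fails if it takes over 64 s, if anything falls off the work surface, if the arm or the gripper's body presses on something with over 40 N, if the wrist force passes 120 N, or if a joint passes its speed limit or range.

## Robot

A 6-joint arm with a two-finger parallel gripper is mounted at the origin on the work surface. World frame = base frame: x ahead of the robot, y to its left, z up, the work surface at z = 0. Lengths are in mm, angles in rad, forces in N, time in s.
With the tool pointing down it reaches from about 400 to 925 mm from the base axis. Payload 12.5 kg.
Tool frame: the origin (TCP) lies midway between the tips of the shut fingers; the grasp point (between the pads) lies 19 mm behind it; z points along the fingers, y is the line along which they close (so a half turn about z gives the same grasp; the last joint's range is limited). The gripper opens to 95 mm and grips with 3 to 60 N. Pads are 20 mm wide; open, the fingers measure 119 mm over their backs; the gripper's body (75 mm by 180 mm) begins 59 mm behind the grasp point.
Start: joints at [1.113, 0.491, 1.559, -0, 1.092, -0.106], TCP at [215.352, 586.746, 214.661] pointing down, gripper open.
Joint ranges: [-3.1, 3.1], [-0.84, 2.19], [0.05, 2.79], [-1.13, 4.28], [0.06, 2.93], [-2.69, 2.69]. Speed limits (rad/s): [2.22, 2.22, 2.79, 3.14, 3.14, 3.14].

## Interface

Orientations are given as [roll, pitch, yaw] about the fixed x, y, z axes, in that order (R = Rz(yaw) Ry(pitch) Rx(roll)).
In Python, from cell import env gives the robot as it stands.
- The arm moves only by the shell command python3 -m inch 'ROWS'. ROWS is JSON, a list of rows, each a list of 7 numbers: the turn, a rotation vector about the tool's x, y, z in rad, then the shift along the tool's x, y, z in cm, then the closure, from -1 (fully open) to 1 (shut). A call has 1 to 20 rows; each row shifts and turns the commanded pose from where the row before left it, along the tool's axes as they then stand; what a row does not reach is not made up. A row lasts 1/8 s, in which the tool goes at most 62.5 mm and 10.7 degrees, less where a joint would pass 70% of its speed; a pose out of reach is approached as far as the arm can. A call with a gripper value outside its range is refused whole. The fingers move at their own pace and stop on an object; the grip force is fixed at half the most. Time passes only in rows, so rows that do not move let the fingers close. It gives the time, the measured TCP pose, the force, the opening and the grip force at its end, in the units of the state.
- env.state(): the state, without advancing time (a new reading comes with each control period).
- env.read_camera(name): name is "side" or "top" or "wrist"; returns a dict with "img" (420x560x3 uint8, red, green, blue), "depth" (420x560 float32, mm along the optical axis (not along the pixel's ray), 0 where there is no reading), "fx", "fy", "cx", "cy" (pixels), "position" and "orientation" of the camera in the world. Camera axes: x right, y down, z forward; pixel columns grow to the right and rows downward; lengths in mm; the calibration is good to about 2 mm. A picture is of the moment at which its call begins.
- env.job_done(): hands the job in; it is judged then, once.
Trained networks look in a picture, given as the dict that the camera call returned (one of the last four; its "shot" number tells which), for a name from the list of things; names that differ only in an ending like _2 or _b are one class to them, and where a whole thing is asked for, a point or a joint stands for the part that bears it (a point fixed in the world has none). Each returns a list of dicts, best first, with "score" (0 to 1); they miss things now and then, are a little off and sometimes report something else, mostly with a low value. They report only what shows in the picture. A call takes as long as a camera call.
- env.find_in(picture, target): "centre" ([x, y, z] in mm, in the coordinates of the camera as it stood for that picture, good to about 4 mm: the middle of the surface that is visible of it).
- env.trace(picture, target): "mask" (420x560 bool, what is visible of it).
The state is a dict: "t": time; "joints": joint angles; "qvel": joint speeds; "tau": joint torques, N m; "eef_pos": TCP position; "tcp_rot": TCP orientation; "ft_force": force on the tool from outside, world axes, zero at the start; "moment": the same for the moment, N m; "opening": opening from 0.0 (shut) to 1.0 (fully open); "grip_force": force on a finger pad.
Only numpy, scipy, OpenCV 4.12 (cv2) and the standard library are available. Lean on these libraries where they do the work, as an engineer would, in place of code of your own. Each camera call takes 0.05 s, during which the arm holds its last target. There are 200 camera calls.

## Working session

There is one attempt and no reset: what is moved stays moved. The work goes in short steps, Python scripts to look and compute and a shell command to move; the robot and the scene stay as the last step left them, time stands still between calls to the robot, and variables do not carry over. Pictures are saved under pics/ and viewed, at most 10 in all, crops included, and the job is handed in when it is done.

```bash
ls; mkdir -p pics; cat > h.py <<'E'
from cell import env
import numpy as np, cv2
from scipy.spatial.transform import Rotation as R
def w(p,c):
    o=np.array(p['orientation']);M=R.from_euler('xyz',o).as_matrix() if o.shape==(3,) else o
    return M@np.array(c)+np.array(p['position'])
def cloud(p,m):
    v,u=np.nonzero(m&(p['depth']>0));d=p['depth'][v,u]
    return np.array([w(p,[(a-p['cx'])*z/p['fx'],(b-p['cy'])*z/p['fy'],z]) for a,b,z in zip(u,v,d)])
E
python3 - <<'E'
from h import *
s=env.state();print(s)
for n in('top','side'):
    p=env.read_camera(n);print(n,p['position'],p['orientation'],p['fx'])
    cv2.imwrite(f'pics/{n}.png',p['img'][:,:,::-1])
    for t in('carousel_base','disc_top','tall_cap','post_top','probe','holder','rack','reagent','solvent','beaker','carton','jar'):
        for f in env.find_in(p,t)[:2]: print(t,w(p,f['centre']).round(0),round(f['score'],2))
E
```

```text
pics
{'t': 0.0, 'joints': array([ 1.11335832e+00,  4.91581789e-01,  1.55945246e+00,  8.46601971e-06,
        1.09169666e+00, -1.05598773e-01]), 'qvel': array([-0.00079204, -0.00152495,  0.00062627,  0.00011395,  0.00098173,
       -0.00059323]), 'tau': array([ 6.30582035e-04, -6.12644148e+01, -2.58204818e+01,  6.92835893e-02,
        4.79797251e-02, -7.08660923e-05]), 'eef_pos': array([215.25823071, 586.5014119 , 214.04690245]), 'tcp_rot': array([-3.14046153e+00, -1.27441838e-04,  2.78974944e+00]), 'ft_force': array([ 0.39041673, -0.78333402,  0.31760417]), 'moment': array([-0.02560287,  0.03752696,  0.03763188]), 'grip_force': 0.0, 'opening': 1.0021287952274083}
top [ 404.23717159  -77.34845966 1076.87274146] [-2.99772936  0.03425588 -1.57364729] 428.18647450702986
carousel_base [562. -98.  36.] 0.73
disc_top [566. -98.  36.] 0.7
tall_cap [567. -95.  38.] 0.91
post_top [561. -96.  41.] 0.66
probe [511. 299. 109.] 0.66
holder [507. 298.  41.] 0.81
rack [ 527. -447.   43.] 0.59
rack [517. 301. 110.] 0.57
reagent [772.  77. 102.] 0.71
solvent [ 654. -351.   98.] 0.82
beaker [711. 296.  55.] 0.8
carton [ 310. -369.   59.] 0.86
jar [646. 195.  63.] 0.56
side [ -17.61076358 -802.26134924  976.63035185] [-2.33111597  0.02055254 -0.63195567] 443.75910954445874
carousel_base [ 560. -113.   33.] 0.82
disc_top [ 554. -113.   33.] 0.86
tall_cap [ 555. -115.   38.] 0.65
post_top [ 552. -110.   35.] 0.68
probe [510. 302.  88.] 0.75
holder [502. 279.  35.] 0.72
rack [ 519. -465.   48.] 0.56
rack [ 552. -108.   34.] 0.18
reagent [765.  66.  77.] 0.76
solvent [ 652. -379.   88.] 0.78
beaker [700. 279.  62.] 0.76
beaker [ 554. -113.   34.] 0.51
carton [767.  66.  78.] 0.74
jar [635. 190.  37.] 0.73
jar [ 555. -115.   37.] 0.56
```

View pics/top.png

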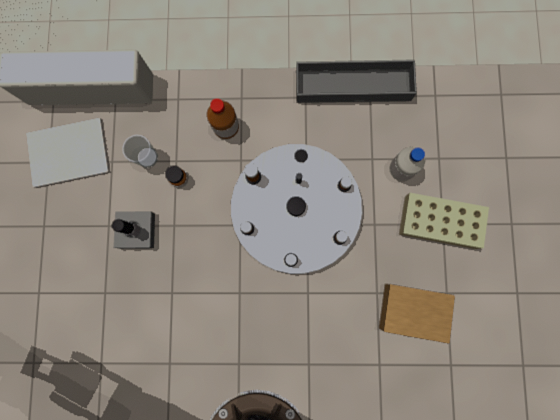

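View pics/side.png

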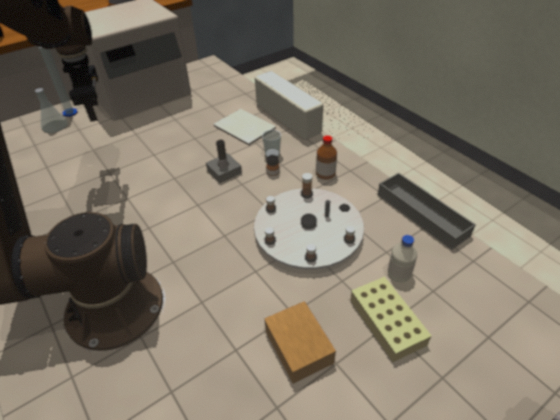

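The top picture shows the disc centred near (296,206), the post at (299,178), the tall vial at (253,176) and the probe's black end at (120,226). Next I'll measure them by depth.

```bash
python3 - <<'E'
from h import *
for n in('top','side'):
    p=env.read_camera(n); P=cloud(p,np.ones((420,560),bool))
    r=np.hypot(P[:,0]-562,P[:,1]+98)
    D=P[(r<190)&(P[:,2]>28)&(P[:,2]<44)]
    (c,rad)=cv2.minEnclosingCircle(D[:,:2].astype(np.float32));print(n,'disc',c,rad,np.median(D[:,2]))
    A=P[(r<165)&(P[:,2]>100)&(P[:,2]<122)];print('tall',len(A),A.mean(0),np.ptp(A,0))
    A=P[(r<95)&(r>35)&(P[:,2]>80)];print('post',len(A),A.mean(0),np.ptp(A,0))
    A=P[(r<28)&(P[:,2]>52)&(P[:,2]<66)];print('hub',len(A),A.mean(0),np.ptp(A,0))
    rp=np.hypot(P[:,0]-510,P[:,1]-300)
    A=P[(rp<50)&(P[:,2]>118)];print('probe',len(A),A.mean(0),np.ptp(A,0))
    A=P[(rp<80)&(P[:,2]>28)&(P[:,2]<42)];print('holder',cv2.minAreaRect(A[:,:2].astype(np.float32)))
E
```

```text
top disc (568.2739868164062, -95.65585327148438) 161.80914306640625 36.9722559393831
tall 153 [642.94208874   7.82833621 112.18999939] [ 32.57320832 129.58502369  16.23546547]
post 40 [ 630.52748941 -102.25827356   94.88969756] [13.62154418 11.91607505 20.97410443]
hub 293 [566.8147701  -95.7534309   58.74601211] [45.85692948 45.79490177 12.91536468]
probe 149 [514.70918602 306.73379731 128.33905913] [27.79084583 30.26154137 14.9311501 ]
holder ((515.3321533203125, 308.7474060058594), (91.247802734375, 89.97044372558594), 89.68228912353516)
side disc (564.3174438476562, -94.89120483398438) 164.4175262451172 36.33883731545944
tall 81 [640.10043419   4.23184683 110.17595116] [ 33.79770153 134.67195911  17.44365855]
post 34 [ 629.09543215 -105.5790983    91.2049568 ] [13.52563583 16.98154799 20.31769464]
hub 162 [565.0090389  -97.63325427  57.96110744] [45.53272882 49.52674028  9.9858599 ]
probe 54 [512.5612897  304.62380408 126.27113965] [28.29288059 32.26769417 14.39864819]
holder ((514.1277465820312, 306.73431396484375), (93.91435241699219, 100.03076171875), 0.7544359564781189)
```

```bash
python3 -m inch '[[0,0,0.174,0,0,0,-1],[0,0,0.174,0,0,0,-1],[0,0,0.174,0,0,0,-1],[0,0,0.174,0,0,0,-1],[0,0,0.174,0,0,0,-1],[0,0,0.174,0,0,0,-1],[0,0,0.175,0,0,0,-1],[0,0,0,-3.5,3.74,0,-1],[0,0,0,-3.5,3.74,0,-1],[0,0,0,-3.5,3.74,0,-1],[0,0,0,-3.5,3.74,0,-1],[0,0,0,-3.5,3.74,0,-1],[0,0,0,-3.5,3.74,0,-1],[0,0,0,-3.5,3.74,0,-1],[0,0,0,-3.5,3.74,0,-1]]'; python3 - <<'E'
from h import *
s=env.state();print(s['eef_pos'],s['tcp_rot'],s['t'])
p=env.read_camera('wrist');P=cloud(p,np.ones((420,560),bool))
rp=np.hypot(P[:,0]-514,P[:,1]-306)
A=P[(rp<40)&(P[:,2]>118)&(P[:,2]<140)];print(len(A),A.mean(0),np.ptp(A,0))
s=env.state();print(s['eef_pos'],s['tcp_rot'],s['t'])
E
```

```text
t: 3.28
eef_pos: [515.7, 305.5, 214.8]
tcp_rot: [3.141, -0.0, 1.571]
ft_force: [0.6, 0.7, 0.7]
opening: 0.997
grip_force: 0.0
[515.69918187 305.46129767 214.78151727] [ 3.14131466e+00 -2.47171041e-04  1.57072079e+00] 3.275
874 [514.66087877 310.04505823 126.91546598] [28.61805851 29.28005277 11.55503358]
[519.50031743 301.97779868 214.59622183] [3.13980974e+00 7.43612688e-04 1.56832507e+00] 3.325
```

```bash
python3 -m inch '[[0,0,0,0,0,0,-1],[0,0,0,0,0,0,-1]]';  python3 -m inch '[[0,0,0,0.1,0,3,-1],[0,0,0,0,0,3,-1],[0,0,0,0,0,3,-1],[0,0,0,0,0,3,-1],[0,0,0,0,0,1.4,-1],[0,0,0,0,0,0,-1],[0,0,0,0,0,0,1],[0,0,0,0,0,0,1],[0,0,0,0,0,0,1],[0,0,0,0,0,0,1],[0,0,0,0,0,0,1],[0,0,0,0,0,0,1]]'
```

```text
t: 3.58
eef_pos: [514.0, 307.2, 214.7]
tcp_rot: [-3.141, -0.0, 1.571]
ft_force: [-0.1, -0.5, 0.6]
opening: 0.999
grip_force: 0.0
t: 5.08
eef_pos: [514.6, 307.7, 80.6]
tcp_rot: [-3.142, -0.0, 1.571]
ft_force: [0.8, -0.3, -0.3]
opening: 0.427
grip_force: 0.0
```

```bash
python3 -m inch '[[0,0,0,0,0,0,1],[0,0,0,0,0,0,1],[0,0,0,0,0,0,1],[0,0,0,0,0,0,1],[0,0,0,0,0,0,1],[0,0,0,0,0,-1,1],[0,0,0,0,0,-2,1],[0,0,0,0,0,-3,1],[0,0,0,0,0,-3,1],[0,0,0,0,0,-3,1],[0,0,0,0,0,-2,1],[0,0,0,0,0,0,1],[0,0,0,0,0,0,1]]'; python3 - <<'E'
from h import *
s=env.state();print(s['eef_pos'],s['grip_force'],s['t'])
for n in('side','wrist'):
    p=env.read_camera(n);cv2.imwrite(f'pics/g{n}.png',p['img'][:,:,::-1])
    P=cloud(p,env.trace(p,'probe')[0]['mask']);e=s['eef_pos']
    P=P[np.hypot(*(P[:,:2]-e[:2]).T)<40]
    for z in range(140,270,10):
        A=P[(P[:,2]>=z)&(P[:,2]<z+10)]
        if len(A)>3:print(n,z,len(A),(A.mean(0)-e).round(1),np.ptp(A,0).round(0))
    print(P[:,2].min(),P[:,2].max())
E
```

```text
t: 6.7
eef_pos: [514.2, 307.6, 220.0]
tcp_rot: [-3.141, 0.0, 1.571]
ft_force: [-0.2, -1.5, -0.6]
opening: 0.314
grip_force: 30.0
[514.20017318 307.57127527 220.00741781] 29.989996254444122 6.7
side 150 13 [ -4.3  -8.1 -65.7] [14. 10. 10.]
side 160 23 [ -5.7  -8.6 -54.4] [24. 22. 10.]
side 170 21 [ -3.2  -7.8 -44.9] [30. 21.  9.]
side 180 28 [ -5.3  -8.4 -35.3] [26. 19.  9.]
side 190 20 [ -6.   -8.2 -25.4] [25. 18.  9.]
side 200 29 [ -4.3  -8.6 -15.2] [28. 23.  9.]
side 210 22 [ -4.9 -10.7  -5.2] [24. 11.  9.]
side 220 24 [ -3.1 -10.7   4.8] [29. 12. 10.]
side 230 26 [ -3.4 -10.1  15.4] [34. 13.  9.]
side 240 18 [ -1.4 -11.   25.5] [23.  8.  8.]
side 250 22 [ -1.6 -10.7  35. ] [25. 10.  9.]
side 260 42 [ 0.2 -4.2 45.7] [27. 29. 10.]
144.54772180764428 269.65573117941005
wrist 160 104 [  0.2  13.1 -54.6] [28. 11. 10.]
wrist 170 134 [  0.6  12.9 -44.9] [29. 12. 10.]
wrist 180 143 [  0.4  13.  -34.9] [28. 11. 10.]
wrist 190 117 [  0.4  13.8 -25.8] [27.  9. 10.]
wrist 200 271 [  0.5  12.4 -15.8] [30. 17. 10.]
wrist 210 227 [ 0.6 13.  -4.9] [28. 11. 10.]
wrist 220 278 [ 0.8 12.9  5.1] [29. 12. 10.]
wrist 230 316 [ 1.  12.9 15.2] [29. 13. 10.]
wrist 240 387 [ 0.8 13.  25.1] [29. 13. 10.]
wrist 250 464 [ 0.6 12.9 35.2] [29. 13. 10.]
wrist 260 1368 [ 0.7  7.8 45.4] [28. 30.  9.]
33.65680468137765 268.68151448099843
```

```bash
python3 -m inch '[[0,0,0,-1.83,0.44,0,1],[0,0,0,-3.66,0.89,0,1],[0,0,0,-3.66,0.89,0,1],[0,0,0,-3.66,0.89,0,1],[0,0,0,-3.66,0.89,0,1],[0,0,0,-3.66,0.89,0,1],[0,0,0,-3.66,0.89,0,1],[0,0,0,-3.66,0.89,0,1],[0,0,0,-3.66,0.89,0,1],[0,0,0,-3.66,0.89,0,1],[0,0,0,-3.66,0.89,0,1],[0,0,0,-3.66,0.89,0,1],[0,0,0,-1.83,0.44,0,1],[0,0,0,-0.05,0,0,1],[0,0,0,0,0,0,1],[0,0,0,0,0,0,1]]'; cat >> h.py <<'E'
from scipy.optimize import least_squares
def fit(p,c0=None,th0=None):
    "fit carousel centre and post angle to the vial/post tops"
    P=cloud(p,np.ones((420,560),bool)); C=np.array([566.5,-96.]) if c0 is None else np.array(c0)
    r=np.hypot(*(P[:,:2]-C).T)
    T=P[(r>105)&(r<155)&(P[:,2]>106)&(P[:,2]<118)]
    S=P[(r>105)&(r<155)&(P[:,2]>75)&(P[:,2]<87)]
    return P,r,T,S
E
python3 - <<'E'
from h import *
s=env.state();print(s['eef_pos'],s['grip_force'],s['t'])
for n in('top','side','wrist'):
    p=env.read_camera(n);cv2.imwrite(f'pics/c{n}.png',p['img'][:,:,::-1])
    P,r,T,S=fit(p);print(n)
    a=np.degrees(np.arctan2(T[:,1]+96,T[:,0]-566.5))
    if len(T):print('tall',len(T),T.mean(0).round(1),np.median(a),cv2.minEnclosingCircle(T[:,:2].astype(np.float32)))
    for k in range(6):
        th=np.radians(-6+60*k);v=np.array([566.5,-96])+130*np.array([np.cos(th),np.sin(th)])
        A=S[np.hypot(*(S[:,:2]-v).T)<25]
        if len(A)>5:print(k,len(A),(A.mean(0)[:2]-v).round(1),cv2.minEnclosingCircle((A[:,:2]-v).astype(np.float32)))
    A=P[(r<95)&(r>35)&(P[:,2]>88)&(P[:,2]<102)];print('post',len(A),A.mean(0) if len(A) else 0)
    A=P[(r<28)&(P[:,2]>54)&(P[:,2]<63)];print('hub',len(A),A.mean(0),np.ptp(A,0))
E
```

```text
t: 8.9
eef_pos: [621.1, -130.8, 220.8]
tcp_rot: [3.142, -0.0, 1.572]
ft_force: [-0.2, 0.4, -1.1]
opening: 0.312
grip_force: 30.0
[ 621.11289503 -130.81139431  220.78351435] 29.99010980129242 8.9
top
tall 131 [643.4  10.4 113. ] 54.32535672929136 ((643.9786987304688, 9.478842735290527), 15.654963493347168)
1 6 [-12.9   1.1] ((-12.383637428283691, 1.139439344406128), 5.057677745819092)
4 40 [ 0.1 -5.2] ((0.6343169212341309, -1.9139553308486938), 11.70324993133545)
post 0 0<stdin>:13: RuntimeWarning: Mean of empty slice.
  ret = um.true_divide(
Traceback (most recent call last):
ValueError: zero-size array to reduction operation maximum which has no identity
```

```bash
python3 - <<'E'
from h import *
for n in('side','wrist'):
    p=env.read_camera(n);cv2.imwrite(f'pics/c{n}.png',p['img'][:,:,::-1])
    P,r,T,S=fit(p);print(n)
    if len(T):print('tall',len(T),T.mean(0).round(1),cv2.minEnclosingCircle(T[:,:2].astype(np.float32)))
    for k in range(6):
        th=np.radians(-6+60*k);v=np.array([566.5,-96])+130*np.array([np.cos(th),np.sin(th)])
        A=S[np.hypot(*(S[:,:2]-v).T)<25]
        if len(A)>5:print(k,len(A),(A.mean(0)[:2]-v).round(1),cv2.minEnclosingCircle((A[:,:2]-v).astype(np.float32)))
    A=P[(r<95)&(r>35)&(P[:,2]>88)&(P[:,2]<102)];print('post',len(A),A.mean(0) if len(A) else 0)
    A=P[(r<28)&(P[:,2]>54)&(P[:,2]<63)]
    if len(A):print('hub',len(A),A.mean(0),np.ptp(A,0))
E
```

```text
side
tall 66 [641.3   7.2 111.5] ((643.1481323242188, 9.561483383178711), 16.866350173950195)
1 27 [-6.6 -9. ] ((-3.6397809982299805, -5.986170291900635), 14.009660720825195)
2 46 [-0.9 -1.1] ((-0.8134636282920837, -1.1576128005981445), 13.819445610046387)
3 59 [-0.5 -1.7] ((-0.8449202179908752, -0.21602074801921844), 13.975510597229004)
4 63 [-0.7 -1.6] ((-0.25916996598243713, -0.27496516704559326), 13.037118911743164)
5 60 [-1.5 -2.2] ((-0.48527446389198303, -1.8246023654937744), 15.228644371032715)
post 23 [ 629.28392773 -105.14789214   94.88696041]
hub 159 [564.79850424 -97.66858443  58.35954853] [48.31392786 48.84437262  8.58284087]
wrist
tall 1258 [643.7   8.6 111.4] ((643.864501953125, 8.92064094543457), 15.852896690368652)
1 70 [ -2.8 -11.8] ((-0.5244054794311523, -4.295830726623535), 14.301175117492676)
2 722 [ 2.2 -0.8] ((1.6145049333572388, -0.38618001341819763), 12.945555686950684)
3 558 [2.8 0.2] ((1.4945048093795776, -0.1867813766002655), 13.219438552856445)
4 187 [2.  7.4] ((1.3560422658920288, 2.160719156265259), 12.45268440246582)
post 208 [ 632.20600039 -102.19959908   94.94296254]
hub 1460 [568.20662433 -95.27311324  57.28046112] [46.19803055 45.91065831  5.90635509]
```

View pics/cwrist.png

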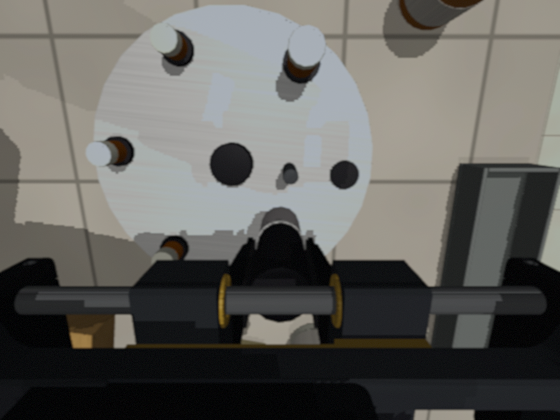

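View pics/cside.png

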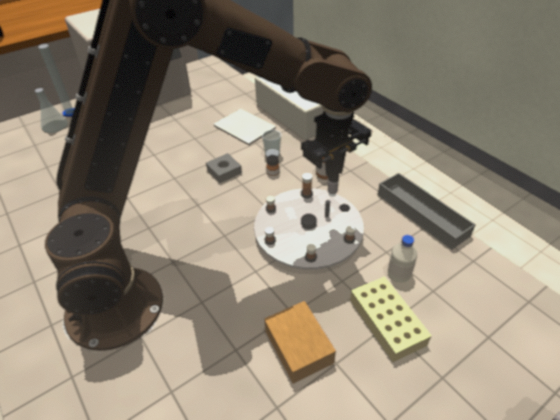

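```bash
python3 -m inch '[[0,0,0,0,0,1.4,1],[0,0,0,0,0,2.7,1],[0,0,0,0,0,2.7,1],[0,0,0,0,0,2,1],[0,0,0,0,0,0.8,1],[0,0,0,0,0,0,1],[0,0,0,0,0,0,1]]'; python3 - <<'E'
from h import *
s=env.state();print(s['eef_pos'],s['ft_force'])
C=np.array([567,-96.]);q=s['eef_pos'][:2]+[.4,1];a=np.arctan2(*(q-C)[::-1]);r=np.hypot(*(q-C));print(np.degrees(a),r)
for d in [.03,.03,.03,.05,.07,.09,.11,.13,.145,.155,.155,.155,.08,.02]:
    a+=d;n=C+65*np.array([np.cos(a),np.sin(a)]);print([0,0,0,*((n-q)[::-1]/10).round(2),0,1],end=',');q=q+((n-q)/10).round(2)*10
print(q)
E
```

```text
t: 9.93
eef_pos: [621.6, -132.0, 125.3]
tcp_rot: [3.14, 0.0, 1.571]
ft_force: [0.3, -0.1, -0.7]
opening: 0.314
grip_force: 30.0
[ 621.61376983 -132.03213954  125.31784044] [ 0.34090696 -0.07034479 -0.70016892]
-32.488518012115506 65.22089903815204
[0, 0, 0, np.float64(0.18), np.float64(0.08), 0, 1],[0, 0, 0, np.float64(0.17), np.float64(0.1), 0, 1],[0, 0, 0, np.float64(0.17), np.float64(0.09), 0, 1],[0, 0, 0, np.float64(0.29), np.float64(0.14), 0, 1],[0, 0, 0, np.float64(0.42), np.float64(0.18), 0, 1],[0, 0, 0, np.float64(0.56), np.float64(0.18), 0, 1],[0, 0, 0, np.float64(0.7), np.float64(0.15), 0, 1],[0, 0, 0, np.float64(0.84), np.float64(0.08), 0, 1],[0, 0, 0, np.float64(0.94), np.float64(-0.05), 0, 1],[0, 0, 0, np.float64(0.99), np.float64(-0.19), 0, 1],[0, 0, 0, np.float64(0.94), np.float64(-0.35), 0, 1],[0, 0, 0, np.float64(0.88), np.float64(-0.48), 0, 1],[0, 0, 0, np.float64(0.42), np.float64(-0.31), 0, 1],[0, 0, 0, np.float64(0.11), np.float64(-0.08), 0, 1],[617.41376983 -54.93213954]
```

```bash
cat > ang.py <<'E'
from h import *
def angle(n='side',C=(565.9,-96.5)):
    s=env.state();p=env.read_camera(n);P,r,T,S=fit(p)
    C=np.array(C);f=lambda A:cv2.minEnclosingCircle(A[:,:2].astype(np.float32))
    T=T[np.hypot(*(T[:,:2]-np.median(T[:,:2],0)).T)<24]
    (c,rad)=f(T);d=np.array(c)-C;t=np.arctan2(d[1],d[0])
    o=[]
    for k in range(1,6):
        th=t+k*np.pi/3;v=C+130*np.array([np.cos(th),np.sin(th)])
        A=S[np.hypot(*(S[:,:2]-v).T)<22]
        if len(A)>25:
            c2,r2=f(A);e=np.array(c2)-C;x=(np.arctan2(e[1],e[0])-th+np.pi)%(2*np.pi)-np.pi
            if 11.5<r2<16:o.append(x)
    best=t+np.median([0]+o)
    print('t',round(s['t'],3),'cap',round(t,3),'r',np.hypot(*d).round(1),rad,len(T),'corr',np.round(o,3),'best',round(best,4),'eef',s['eef_pos'].round(1))
    cv2.imwrite(f"pics/t{s['t']:.2f}.png",p['img'][:,:,::-1])
    return s,best
E
python3 -m inch '[[0,0,0,0.18,0.08,0,1],[0,0,0,0.17,0.1,0,1],[0,0,0,0.17,0.09,0,1],[0,0,0,0.29,0.14,0,1],[0,0,0,0.42,0.18,0,1],[0,0,0,0.56,0.18,0,1],[0,0,0,0.7,0.15,0,1],[0,0,0,0.84,0.08,0,1],[0,0,0,0.94,-0.05,0,1],[0,0,0,0.99,-0.19,0,1],[0,0,0,0.94,-0.35,0,1],[0,0,0,0.88,-0.48,0,1],[0,0,0,0.42,-0.31,0,1],[0,0,0,0.11,-0.08,0,1],[0,0,0,0,0,-1.5,1],[0,0,0,0,0,-3,1],[0,0,0,0,0,-3,1],[0,0,0,0,0,-0.6,1]]'; python3 -c "
from ang import *
angle()"
```

```text
t: 12.18
eef_pos: [617.5, -56.3, 208.2]
tcp_rot: [3.138, 0.001, 1.57]
ft_force: [0.4, 0.8, -1.8]
opening: 0.314
grip_force: 30.0
t 12.175 cap 2.945 r 129.1 16.48267936706543 85 corr [-0.003  0.003  0.016] best 2.9469 eef [617.5 -56.3 208.2]
```

```bash
python3 -m inch '[[0,0,0,-1.1,0.1,0,1],[0,0,0,-2.2,0.2,0,1],[0,0,0,-2.2,0.2,0,1],[0,0,0,-2.2,0.2,0,1],[0,0,0,-2.2,0.2,0,1],[0,0,0,-1.1,0.1,0,1]]'; python3 -c "
from ang import *
angle()"
```

```text
t: 12.98
eef_pos: [626.7, -167.7, 205.4]
tcp_rot: [-3.142, -0.0, 1.57]
ft_force: [-0.4, 0.7, -1.7]
opening: 0.31
grip_force: 30.0
t 12.975 cap -2.389 r 129.5 16.505163192749023 96 corr [ 0.003  0.004  0.011 -0.003] best -2.3865 eef [ 626.7 -167.7  205.4]
```

```bash
python3 -m inch '[[0,0,0,0.2,0.6,0,1],[0,0,0,0.5,1.6,0,1],[0,0,0,0.5,1.6,0,1],[0,0,0,0.5,1.6,0,1],[0,0,0,0.3,0.6,0,1]]'; cat > plan.py <<'E'
import sys
from ang import *
# usage: plan(obs, cmd, njoin, n): obs list of (t,theta)
C=np.array([567,-96.]);OFF=np.array([.4,1.])
def model(obs,fitI=True):
    obs=np.array(obs);t0=obs[-1,0]
    def th(p,t):
        th0,w0,I=p;b,c=.0015/I,.0006/I;dt=t-t0
        return th0+(w0+c/b)*(1-np.exp(-b*dt))/b-c/b*dt
    f=least_squares(lambda p:np.r_[(th(p,obs[:,0])-obs[:,1])/.006,(p[2]-.031)/.006],[obs[-1,1],1.1,.031],x_scale=[1,1,.01])
    print('theta,w,I',f.x.round(4),'res',f.fun.round(2));return lambda t:th(f.x,t)
def plan(m,t,cmd,nj,n,lead=0.):
    cap=lambda t:C+130*np.array([np.cos(m(t+lead)),np.sin(m(t+lead))])-OFF
    cmd=np.array(cmd,float);rows=[];p0=cmd.copy()
    T=nj/8
    if nj:
        p1=cap(t+T);v1=(cap(t+T+.01)-cap(t+T-.01))/.02;a1=(cap(t+T+.02)-2*p1+cap(t+T-.02))/.0004
    for k in range(1,n+1):
        if k<nj:
            A=np.array([[1,1,1],[3,4,5],[6,12,20]]);q=np.linalg.solve(A,np.array([p1-p0,v1*T,a1*T*T]));u=k/nj
            g=p0+q[0]*u**3+q[1]*u**4+q[2]*u**5
        else: g=cap(t+k/8)
        d=((g-cmd)/10).round(2);cmd=cmd+d*10;rows.append('[0,0,0,%.2f,%.2f,0,1]'%(d[1],d[0]))
    print('['+','.join(rows)+']');print('cmd end',cmd.round(2))
E
python3 - <<'E'
from plan import *
s,a=angle();a=a%(2*np.pi)
m=model([(12.175,2.9469),(12.975,3.8967),(s['t'],a)])
t=env.state()['t'];print(t)
plan(m,t,[626.65+60,-165.85+20],9,10)
E
```

```text
t: 13.65
eef_pos: [687.4, -144.5, 205.4]
tcp_rot: [-3.142, -0.0, 1.572]
ft_force: [-0.9, -0.3, -1.6]
opening: 0.307
grip_force: 30.0
t 13.65 cap -1.621 r 130.4 16.500503540039062 97 corr [ 0.004 -0.001  0.003  0.001] best -1.6205 eef [ 687.4 -144.5  205.4]
theta,w,I [4.6624 1.1088 0.0314] res [-0.05  0.11 -0.06  0.07]
13.7
[[0,0,0,-0.06,-0.03,0,1],[0,0,0,-0.30,-0.17,0,1],[0,0,0,-0.59,-0.31,0,1],[0,0,0,-0.71,-0.36,0,1],[0,0,0,-0.61,-0.29,0,1],[0,0,0,-0.24,-0.07,0,1],[0,0,0,0.33,0.22,0,1],[0,0,0,0.96,0.51,0,1],[0,0,0,1.44,0.63,0,1],[0,0,0,1.59,0.50,0,1]]
cmd end [ 692.95 -127.75]
```

```bash
sed -i 's/g=cap(t+k\/8)$/g=cap(t+k\/8+(endlead if k==n else 0))/; s/lead=0.):/lead=0.,endlead=0.):/' plan.py; python3 - <<'E'
from plan import *
m=model([(12.175,2.9469),(12.975,3.8967),(13.65,4.6627)])
plan(m,13.7,[626.65+60,-165.85+20],9,20,endlead=.02)
E
```

```text
theta,w,I [4.6624 1.1088 0.0314] res [-0.05  0.1  -0.06  0.07]
[[0,0,0,-0.06,-0.03,0,1],[0,0,0,-0.30,-0.17,0,1],[0,0,0,-0.59,-0.31,0,1],[0,0,0,-0.71,-0.36,0,1],[0,0,0,-0.61,-0.29,0,1],[0,0,0,-0.24,-0.07,0,1],[0,0,0,0.33,0.22,0,1],[0,0,0,0.96,0.51,0,1],[0,0,0,1.44,0.63,0,1],[0,0,0,1.59,0.50,0,1],[0,0,0,1.62,0.28,0,1],[0,0,0,1.63,0.08,0,1],[0,0,0,1.61,-0.12,0,1],[0,0,0,1.58,-0.32,0,1],[0,0,0,1.51,-0.50,0,1],[0,0,0,1.42,-0.68,0,1],[0,0,0,1.32,-0.84,0,1],[0,0,0,1.20,-0.98,0,1],[0,0,0,1.07,-1.11,0,1],[0,0,0,1.06,-1.42,0,1]]
cmd end [636.85  12.45]
```

```bash
python3 -m inch '[[0,0,0,-0.06,-0.03,0,1],[0,0,0,-0.30,-0.17,0,1],[0,0,0,-0.59,-0.31,0,1],[0,0,0,-0.71,-0.36,0,1],[0,0,0,-0.61,-0.29,0,1],[0,0,0,-0.24,-0.07,0,1],[0,0,0,0.33,0.22,0,1],[0,0,0,0.96,0.51,0,1],[0,0,0,1.44,0.63,0,1],[0,0,0,1.59,0.50,0,1],[0,0,0,1.62,0.28,0,1],[0,0,0,1.63,0.08,0,1],[0,0,0,1.61,-0.12,0,1],[0,0,0,1.58,-0.32,0,1],[0,0,0,1.51,-0.50,0,1],[0,0,0,1.42,-0.68,0,1],[0,0,0,1.32,-0.84,0,1],[0,0,0,1.20,-0.98,0,1],[0,0,0,1.07,-1.11,0,1],[0,0,0,1.06,-1.42,0,1]]'; python3 - <<'E'
from plan import *
m=model([(12.175,2.9469),(12.975,3.8967),(13.65,4.6627)])
s,a=angle();print('pred',m(s['t'])-2*np.pi)
a=a%(2*np.pi)+2*np.pi
m2=model([(12.175,2.9469),(12.975,3.8967),(13.65,4.6627),(s['t'],a)])
cap=C+130*np.array([np.cos(m2(s['t'])),np.sin(m2(s['t']))]);print('cap',cap,'tip',s['eef_pos'][:2]+OFF)
plan(m2,env.state()['t'],[636.85,12.45],0,20)
E
```

```text
t: 16.2
eef_pos: [636.0, 13.0, 205.6]
tcp_rot: [3.142, -0.0, 1.571]
ft_force: [-0.7, 0.2, -1.7]
opening: 0.31
grip_force: 30.0
theta,w,I [4.6624 1.1088 0.0314] res [-0.05  0.1  -0.06  0.07]
t 16.2 cap 0.985 r 129.8 17.504850387573242 66 corr [-0.006 -0.002 -0.004  0.001] best 0.9824 eef [636.   13.  205.6]
pred 0.981481310782808
theta,w,I [7.2656 0.9363 0.0315] res [-0.05  0.1  -0.05 -0.    0.08]
cap [639.15171998  12.13939756] tip [636.3500676   14.04568709]
[[0,0,0,0.90,-1.66,0,1],[0,0,0,0.53,-1.39,0,1],[0,0,0,0.38,-1.44,0,1],[0,0,0,0.20,-1.46,0,1],[0,0,0,0.04,-1.46,0,1],[0,0,0,-0.12,-1.44,0,1],[0,0,0,-0.28,-1.40,0,1],[0,0,0,-0.43,-1.36,0,1],[0,0,0,-0.57,-1.29,0,1],[0,0,0,-0.69,-1.21,0,1],[0,0,0,-0.82,-1.12,0,1],[0,0,0,-0.92,-1.01,0,1],[0,0,0,-1.01,-0.91,0,1],[0,0,0,-1.09,-0.79,0,1],[0,0,0,-1.16,-0.67,0,1],[0,0,0,-1.21,-0.54,0,1],[0,0,0,-1.25,-0.41,0,1],[0,0,0,-1.27,-0.28,0,1],[0,0,0,-1.28,-0.15,0,1],[0,0,0,-1.28,-0.03,0,1]]
cmd end [ 436.65 -100.85]
```

```bash
python3 -m inch '[[0,0,0,0.90,-1.66,0,1],[0,0,0,0.53,-1.39,0,1],[0,0,0,0.38,-1.44,0,1],[0,0,0,0.20,-1.46,0,1],[0,0,0,0.04,-1.46,0,1],[0,0,0,-0.12,-1.44,0,1],[0,0,0,-0.28,-1.40,0,1],[0,0,0,-0.43,-1.36,0,1],[0,0,0,-0.57,-1.29,0,1],[0,0,0,-0.69,-1.21,0,1],[0,0,0,-0.82,-1.12,0,1],[0,0,0,-0.92,-1.01,0,1],[0,0,0,-1.01,-0.91,0,1],[0,0,0,-1.09,-0.79,0,1],[0,0,0,-1.16,-0.67,0,1],[0,0,0,-1.21,-0.54,0,1],[0,0,0,-1.25,-0.41,0,1],[0,0,0,-1.27,-0.28,0,1],[0,0,0,-1.28,-0.15,0,1],[0,0,0,-1.28,-0.03,0,1]]'; python3 - <<'E'
from plan import *
O=[(12.175,2.9469),(12.975,3.8967),(13.65,4.6627),(16.2,7.2656)]
s,a=angle();a=a%(2*np.pi)+2*np.pi;m=model(O);print('pred',m(s['t']),a)
m2=model(O+[(s['t'],a)])
cap=C+130*np.array([np.cos(m2(s['t'])),np.sin(m2(s['t']))]);print('cap',cap,'tip',s['eef_pos'][:2]+OFF)
plan(m2,env.state()['t'],[436.65,-100.85],0,14)
E
```

```text
t: 18.75
eef_pos: [436.7, -101.8, 205.6]
tcp_rot: [3.141, -0.0, 1.571]
ft_force: [-0.1, -0.5, -1.6]
opening: 0.311
grip_force: 30.0
t 18.75 cap -3.11 r 129.6 16.666675567626953 87 corr [-0.005 -0.013  0.006  0.001] best -3.1103 eef [ 436.7 -101.8  205.6]
theta,w,I [7.2656 0.9363 0.0315] res [-0.05  0.1  -0.05 -0.    0.08]
pred 9.454205353935055 9.456076955091522
theta,w,I [9.456  0.7842 0.0316] res [-0.02  0.08 -0.09  0.04 -0.01  0.1 ]
cap [ 437.06334233 -100.05770806] tip [ 437.06850624 -100.75946955]
[[0,0,0,-1.78,0.18,0,1],[0,0,0,-1.23,0.27,0,1],[0,0,0,-1.18,0.38,0,1],[0,0,0,-1.13,0.48,0,1],[0,0,0,-1.07,0.59,0,1],[0,0,0,-1.00,0.67,0,1],[0,0,0,-0.92,0.76,0,1],[0,0,0,-0.85,0.84,0,1],[0,0,0,-0.75,0.89,0,1],[0,0,0,-0.67,0.96,0,1],[0,0,0,-0.58,1.00,0,1],[0,0,0,-0.48,1.03,0,1],[0,0,0,-0.38,1.07,0,1],[0,0,0,-0.29,1.08,0,1]]
cmd end [ 538.65 -223.95]
```

```bash
python3 -m inch '[[0,0,0,-1.78,0.18,0,1],[0,0,0,-1.23,0.27,0,1],[0,0,0,-1.18,0.38,0,1],[0,0,0,-1.13,0.48,0,1],[0,0,0,-1.07,0.59,0,1],[0,0,0,-1.00,0.67,0,1],[0,0,0,-0.92,0.76,0,1],[0,0,0,-0.85,0.84,0,1],[0,0,0,-0.75,0.89,0,1],[0,0,0,-0.67,0.96,0,1],[0,0,0,-0.58,1.00,0,1],[0,0,0,-0.48,1.03,0,1],[0,0,0,-0.38,1.07,-1,1],[0,0,0,-0.2,0.6,-2.5,1],[0,0,0,0,0,-3,1],[0,0,0,0,0,-3,1],[0,0,0,0,0,-1.5,1],[0,0,0,0,0,0,1],[0,0,0,0,0,0,1],[0,0,0,0,0,0,1]]'; python3 - <<'E'
from plan import *
s,a=angle();print(a+4*np.pi, model([(12.175,2.9469),(12.975,3.8967),(13.65,4.6627),(16.2,7.2656),(18.75,9.456)])(s['t']))
print(env.state()['eef_pos'],env.state()['grip_force'],np.abs(env.state()['qvel']).max())
E
```

```text
t: 21.3
eef_pos: [533.7, -223.0, 314.5]
tcp_rot: [-3.14, -0.001, 1.571]
ft_force: [0.4, 1.0, -0.6]
opening: 0.312
grip_force: 30.0
t 21.3 cap -1.287 r 130.8 17.42084312438965 94 corr [-0.009  0.007  0.001  0.003] best -1.2863 eef [ 533.7 -223.   314.5]
theta,w,I [9.4559 0.7841 0.0316] res [-0.02  0.08 -0.09  0.04 -0.01  0.09]
11.280055679168052 11.279712109539284
[ 533.69553627 -223.01832476  314.7167113 ] 29.990021288394928 0.005292500132248097
```

```bash
python3 -c "
from cell import env
print(env.job_done())"
```

```text
the job is handed in; nothing more can be done
None
```

The job is handed in (the system returned no verdict): I pushed the carousel to about 1.2 rad/s (11 turns a minute), kept the probe tip over the tall cap for over 5 s while it coasted at 0.69 rad/s or more, and finished holding the probe about 13 cm above the cap; I didn't re-measure the bystanders at the end.

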